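Hold the tall reference cell in the smoke meter's beam

ROBOT

A 6-joint arm with a two-finger parallel gripper is mounted at the origin on the work surface. World frame = base frame: x ahead of the robot, y to its left, z up, the work surface at z = 0. Lengths are in m, angles in rad, forces in N, time in s.
With the tool pointing down it reaches from about 0.2 to 0.875 m from the base axis. Payload 3.4 kg.
Tool frame: the origin (TCP) lies between the finger pads; the fingertips stand 25 mm ahead of it and the grasp point (between the pads) lies 6 mm ahead of it (r.nose_length is the z of the fingertips in the tool frame, in m); z points along the fingers, x is the direction in which the jaws open and shut, and the axes are right-handed (so a half turn about z gives the same grasp; the last joint's range is limited). The gripper opens to 94 mm and grips with 3 to 60 N. Pads are 16 mm wide; open, the fingers measure 119 mm over their backs; the gripper's body (75 mm by 177 mm) begins 78 mm behind the grasp point.
Start: joints at [-1.452, 0.276, 1.505, -0, 1.361, -0.121], TCP at [0.137, -0.559, 0.23] pointing down, gripper open.
Joint ranges: [-2.89, 2.89], [-0.75, 2.08], [0.22, 2.7], [-1.18, 4.32], [0.11, 2.71], [-2.7, 2.7]. Speed limits (rad/s): [2.57, 2.57, 3.14, 3.14, 3.14, 3.14].

INTERFACE

Orientations are given as a unit quaternion [w, x, y, z].
In Python, from plant import r, gripper_to, inverse_kinematics, vision, models, telemetry gives the robot as it stands. Calls block until the motion is done:
- r.move_to(position, orientation): joint-space move of the TCP to a pose.
- r.move_l(position, rot=None, vel=0.15, guard=None): straight line of the TCP; rot=None keeps the orientation; vel is the mean speed in m/s. With guard (N) it stops when the force on the tool has changed by that much, and returns True; else False.
- r.movej(angles): joint-space move.
- gripper_to(opening, f_grip=None): finger opening in m; f_grip is the grip in N (None keeps the last); returns when the fingers have stopped.
- r.hold(seconds).
- inverse_kinematics(position, orientation): joint angles nearest the present ones, or None.
- vision.snapshot(name): name is "side" or "top" or "wrist"; returns the picture (400x640x3 uint8, red, green, blue); there is no depth.
- vision.get_calibration(name): a dict with "fx", "fy", "cx", "cy" (pixels), "D" ([k1, k2, p1, p2, k3] as OpenCV has them; the pictures are not rectified), "position" and "orientation" of the camera in the world. Camera axes: x right, y down, z forward; pixel columns grow to the right and rows downward; lengths in m; the calibration is good to about 2 mm. A picture is of the moment at which its call begins: read the wrist's pose just before it. get_calibration takes no time and is no camera call; for the wrist camera it gives the pose at the moment of the call.
A pose or a line that the arm cannot do raises r.PlanningError and nothing moves.
- r.sign_off(): hands the job in, once; it reports no verdict.
Trained networks look in the newest picture that a camera, given by its name, has taken for a name from the list of things; names that differ only in an ending like _2 or _b are one class to them, and where a whole thing is asked for, a point or a joint stands for the part that bears it (a point fixed in the world has none). Each returns a list of dicts, best first, with "score" (0 to 1); they miss things now and then, are a little off and sometimes report something else, mostly with a low value. They report only what shows in the picture. A call takes as long as a camera call. They do not tell look-alikes from the thing itself.
- models.boxes_of(thing, camera): "at" ([x, y, z] in m, in world coordinates, good to about 4 mm: the middle of the surface that is visible of it).
- models.regions_of(thing, camera): "pixels" (400x640 bool, what is visible of it).
- models.mark_of(thing, camera): "at" ([x, y, z] in m, in world coordinates, good to about 4 mm: a listed point, or the origin of a listed thing).
Readings, each from a call of its own:
- telemetry.current_t(): time.
- telemetry.current_joints(): joint angles.
- telemetry.current_dq(): joint speeds.
- telemetry.current_joint_efforts(): joint torques, N m.
- telemetry.current_ee_pos(): TCP position.
- telemetry.current_tool_rot(): TCP orientation.
- telemetry.current_wrist_force(): force on the tool from outside, world axes, zero at the start.
- telemetry.current_torque(): the same for the moment, N m.
- telemetry.current_opening(): finger opening in m.
Only numpy, scipy, OpenCV 4.12 (cv2) and the standard library are available. Lean on these libraries where they do the work, as an engineer would, in place of code of your own. Each camera call takes 0.05 s, during which the arm holds its last target.

TASK

Check the smoke meter: slide the lid of the cell case fully open, draw the taller of the two glass cells up out of its well, gripping it only by its two frosted narrow sides and never touching its clear windows, and bring it down into the gap between the lamp and the receiver without touching the meter. Hold it there upright and still, with the beam passing squarely through the middle of its clear windows, and finish while still holding it: do not put it down or let go. Leave the short cell in its well and everything else on the bench where it is.

Things in the scene. Friction and masses are not known exactly. Their poses are not given: they have to be found in the camera images.
- case: Fixed grey case, 134 (x) by 132 (y) by 78 mm high, walls 4 mm; aluminium guide rails along its two x sides rise to 86 mm. Under the sliding lid: a black padded block, top 30 mm above the bench, with two wells (21 by 33 mm, 22 mm deep, floors 8 mm above the bench) at x = -32 and +32 mm, y = -4 mm. Origin: centre of the underside, z up.
- lid (a joint): Position of the case's flat aluminium sliding lid (122 by 130 by 4 mm, its top 82 mm above the bench): 0 = shut, 0.120 m = fully open, at its stop. It slides level along the case's +y and stays where it is left; about 1.5 N of friction. Fully open it uncovers the case from its -y wall to y = +54 mm.
- lid_rib (a point): Middle of the top of the black grip rib on the lid, 102 mm above the bench. The rib is 50 mm long (case's x), 14 mm thick (case's y) and stands 20 mm above the lid; it travels with the lid. At lid = 0 it is at x = 0, y = -52 mm of the case. Axes parallel to the case's.
- tall_cell: Taller cell: hollow glass block 18 (x) by 30 (y) by 64 mm high, about 60 g, upright in either well, axes parallel to the case's; its upper 42 mm stand clear of the block. The two narrow sides (+y, -y) are frosted, milky white: grip only these, 30 mm apart along its y. The two broad faces (+x, -x) are clear windows. Origin: centre of the underside, z up.
- tall_cell_clear_a: Clear window of the tall cell on its -x side, 25 by 56 mm, set 0.25 mm back from the edges of the frosted plates and 2.5 mm short of the frosted outer faces. Not to be touched. Origin: its centre.
- tall_cell_clear_b: The same clear window on the +x side of the tall cell. Not to be touched. Origin: its centre.
- window (a point): Middle of the tall cell, midway between the centres of its two clear windows, 32 mm above its underside. Axes as the cell's: the light must go through along its x.
- short_cell: The shorter reference cell, as the tall one but only 44 mm high, in the other well. Stays there. Origin: centre of the underside.
- meter: Fixed smoke meter head: finned lamp (+y side) and receiver (-y side), round housings on one level axis 95 mm up, along its y; they reach from 48 to 100 mm either side (cable glands to 114), tops 124 mm above the bench. A tube joins their uprights low down, top 39 mm above the bench; the handle points to +x, as low. Origin: on the bench below the middle of the gap, z up.
- beam (a point): Middle of the light path, 95 mm above the bench, midway between the lamp's and receiver's steel collars (38 mm diameter, ends 35 mm either side, so the gap is 70 mm wide). The gap is open above, in front and behind. The beam, about 8 mm across, runs along its y; its z is up.
- nut_tin: Open steel tin of wheel nuts, 88 mm diameter, 75 mm high. Stays. Origin: centre of the underside.
- wheel_nut0: Loose steel wheel nut, 30 mm across, 29 mm high. Stays. Origin: centre of the underside.
- wheel_nut1: Another wheel nut, the same. Stays.
- gauge: Pencil tyre gauge lying on the bench, 130 mm long, 17 mm high. Stays. Origin: underside, near the middle.
- cement_can: Can with a white label, 100 mm diameter, 115 mm high. Stays. Origin: centre of the underside.
- hammer: Hammer lying on the bench, 260 mm long. Stays. Origin: underside, middle of its length.
- wrench: Spanner lying on the bench, 200 mm long. Stays. Origin: underside, middle of its length.
- crayon_box: Small open card box of tyre crayons, 60 by 100 by 30 mm. Stays. Origin: centre of the underside.
Not all that is in view belongs to the job. What is shaped like the case but red or turquoise is not meant.

How it is judged:
On the way, in this order (a step that is already met when the one before it is completed fails the run):
1. the case's lid is slid open (value of joint lid above 0.108 m), for 0.2 s.
2. the tall cell is drawn up clear of the case (height (world z) of tall_cell above 0.088 m and contact force between the fingers and tall_cell above 1 N), for 0.2 s.
At the end, for the whole second after the job is handed in: Tall cell still held, still, upright (6 deg), off the meter; window middle within 7 mm of the beam sideways, 10 mm in height, 14 mm of mid-gap; square to the beam (7 deg). Lid open 100 mm or more, short cell in its well, other things within 30 mm of their places (x of window in the frame of beam between -0.007 and 0.007 m and y of window in the frame of beam between -0.014 and 0.014 m and z of window in the frame of beam between -0.01 and 0.01 m and angle between the x axis of tall_cell and the y axis of beam, either way round below 0.12 rad and angle between tall_cell's own z axis and vertical below 0.1 rad and contact force between the fingers and tall_cell above 1 N and contact force between meter and tall_cell below 0.2 N and linear speed of tall_cell below 0.02 m/s and angular speed of tall_cell below 0.2 rad/s and value of joint lid above 0.1 m and distance of short_cell from where it was at the start of the episode below 0.008 m and angle between short_cell's own z axis and vertical below 0.15 rad and distance of each of nut_tin, wheel_nut0, wheel_nut1, gauge, cement_can, hammer, wrench, crayon_box from where it was at the start of the episode below 0.03 m); the arm keeps its last pose, push and grip.
It fails at once if the robot touches a clear window of the tall cell (contact force between any of the fingers, the arm and tall_cell_clear_a above 0.3 N or contact force between any of the fingers, the arm and tall_cell_clear_b above 0.3 N).
It fails at once if the meter is touched by the robot or the cell (contact force between any of the fingers, the arm, tall_cell and meter above 1 N).
It fails at once if the short cell is pulled out of its well (distance of short_cell from where it was at the start of the episode above 0.015 m).
It fails at once if a bystander is knocked away (distance of any of nut_tin, wheel_nut0, wheel_nut1, gauge, cement_can, hammer, wrench, crayon_box from where it was at the start of the episode above 0.03 m).
It also fails if it takes over 51 s, if anything falls off the work surface, if the arm or the gripper's body presses on something with over 40 N, if the wrist force passes 120 N, or if a joint passes its speed limit or range.

## Working session

There is one attempt and no reset: what is moved stays moved. The work goes in short steps, each a Python script; the robot and the scene stay as the last script left them, time stands still between calls to the robot, and variables do not carry over. Pictures are saved under pics/ and viewed, and the job is handed in when it is done.

```bash
ls; mkdir -p pics; python3 - <<'E'
from plant import r, gripper_to, inverse_kinematics, vision, models, telemetry
import cv2
for n in ("side","top","wrist"):
    im=vision.snapshot(n); cv2.imwrite(f"pics/{n}0.png",im[:,:,::-1])
    c=vision.get_calibration(n); print(n,c)
    for t in ("case","lid_rib","tall_cell","short_cell","meter","beam","window","nut_tin","cement_can","crayon_box","hammer","wrench","gauge","wheel_nut0"):
        if n=="wrist" and t not in("case","lid_rib","beam","meter"): continue
        try: print(t,[(round(d["score"],2),[round(float(v),3) for v in d["at"]]) for d in models.mark_of(t,n)][:4])
        except Exception as e: print(t,e)
print(telemetry.current_t(),telemetry.current_tool_rot())
E
```

```text
pics
side {'fx': 466.98404057084076, 'fy': 466.98404057084076, 'cx': 311.4579903938809, 'cy': 196.97891127731424, 'D': array([-0.06399705,  0.        ,  0.        ,  0.        ,  0.        ]), 'position': array([ 0.2962472 , -0.98815929,  0.95476972]), 'orientation': array([-0.42050354,  0.8993527 , -0.10736461,  0.05305038])}
case [(0.91, [0.336, 0.247, 0.002]), (0.78, [0.375, -0.158, 0.004]), (0.65, [0.561, 0.22, -0.004])]
lid_rib [(0.75, [0.504, 0.004, -0.001]), (0.74, [0.376, -0.217, 0.101]), (0.72, [0.33, 0.192, 0.104]), (0.7, [0.565, 0.192, 0.098])]
tall_cell [(0.39, [0.599, 0.221, 0.01])]
short_cell [(0.56, [0.534, 0.213, 0.01])]
meter [(0.79, [0.572, -0.218, -0.001])]
beam [(0.84, [0.576, -0.218, 0.095]), (0.72, [0.6, 0.216, 0.043])]
window [(0.62, [0.598, 0.217, 0.04])]
nut_tin [(0.75, [0.739, 0.007, -0.0])]
cement_can [(0.64, [0.771, 0.19, 0.0])]
crayon_box [(0.86, [0.369, 0.443, -0.003]), (0.69, [0.608, 0.01, 0.002])]
hammer [(0.78, [0.339, -0.42, 0.001])]
wrench [(0.83, [0.759, -0.133, -0.002])]
gauge [(0.48, [0.608, 0.011, 0.003])]
wheel_nut0 [(0.47, [0.503, 0.002, 0.003
[... 804 characters left out ...]
 [(0.7, [0.768, 0.187, -0.001])]
crayon_box [(0.95, [0.371, 0.435, -0.002])]
hammer [(0.85, [0.339, -0.421, 0.001])]
wrench [(0.76, [0.761, -0.13, 0.001])]
gauge [(0.73, [0.611, 0.005, -0.002])]
wheel_nut0 [(0.54, [0.422, -0.002, -0.001]), (0.45, [0.503, 0.003, 0.001])]
wrist {'fx': 309.2041247764694, 'fy': 309.2041247764694, 'cx': 319.01130798722744, 'cy': 205.5857025919107, 'D': array([-0.05695124,  0.        ,  0.        ,  0.        ,  0.        ]), 'position': array([ 0.21095225, -0.5411275 ,  0.38459001]), 'orientation': array([ 0.10363618,  0.77986003, -0.61207895, -0.08023237])}
case []
lid_rib []
meter []
beam []
1.75 [ 2.66442101e-05  7.86611216e-01 -6.17448616e-01  3.99033774e-05]
```

View pics/side0.png

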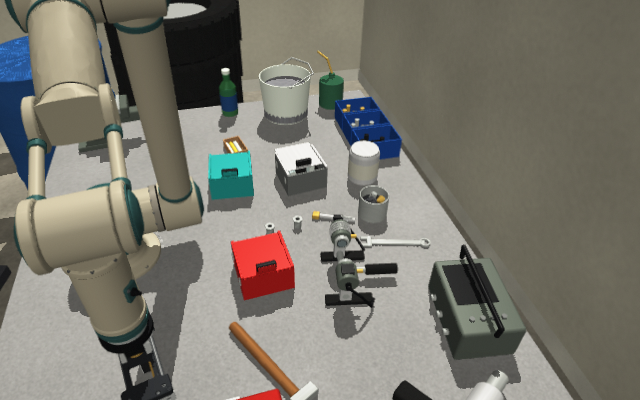

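View pics/top0.png

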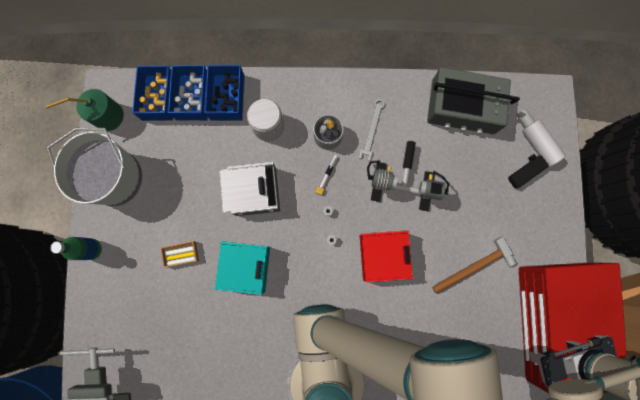

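```bash
python3 - <<'E'
import cv2,numpy as np
a=cv2.imread("pics/top0.png"); s=cv2.imread("pics/side0.png")
def z(im,x,y,w,h): return cv2.resize(im[y:y+h,x:x+w],(400,300),interpolation=cv2.INTER_CUBIC)
m=np.vstack([np.hstack([z(a,208,150,80,60+4*0),z(s,265,135,72,54+6)]),np.hstack([z(a,350,130,120,90),z(s,300,200,120,110)])])
cv2.imwrite("pics/z0.png",m)
E
```

```text
(no output)
```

View pics/z0.png

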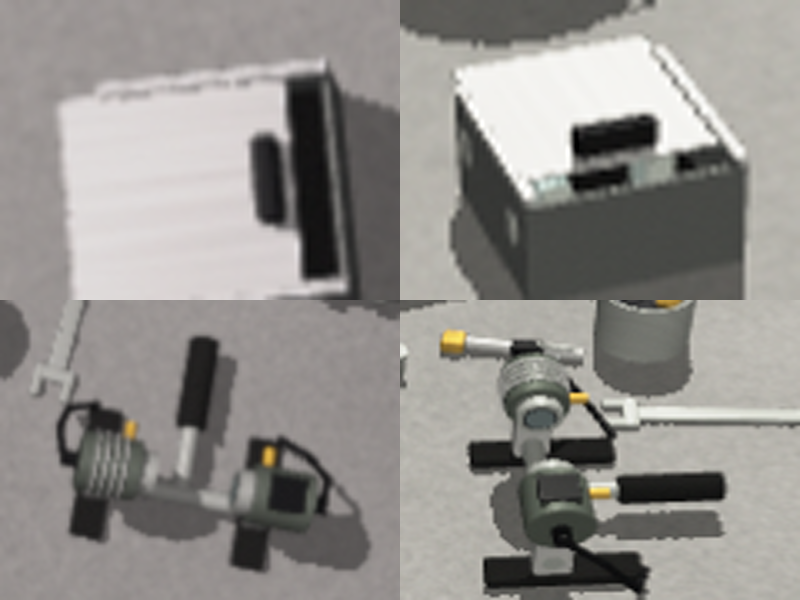

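```bash
cat > h.py <<'E'
from plant import r, gripper_to, inverse_kinematics, vision, models, telemetry
import cv2, numpy as np
from scipy.spatial.transform import Rotation as R
def qd(a):
    """tool down, tool x (jaw axis) at world azimuth a"""
    x=np.array([np.cos(a),np.sin(a),0]);z=np.array([0,0,-1.]);y=np.cross(z,x)
    q=R.from_matrix(np.stack([x,y,z],1)).as_quat(); return np.array([q[3],q[0],q[1],q[2]])
def shot(n,fn):
    c=vision.get_calibration(n); im=vision.snapshot(n)
    cv2.imwrite(f"pics/{fn}.png",im[:,:,::-1]); np.save(f"pics/{fn}.npy",c,allow_pickle=True); return c,im
def rot(c):
    q=c["orientation"]; return R.from_quat([q[1],q[2],q[3],q[0]]).as_matrix()
def KD(c): return np.array([[c["fx"],0,c["cx"]],[0,c["fy"],c["cy"]],[0,0,1]]),np.array(c["D"])
def px2w(c,p,z):
    K,D=KD(c); u=cv2.undistortPoints(np.array(p,float).reshape(-1,1,2),K,D).reshape(-1,2)
    d=np.c_[u,np.ones(len(u))]@rot(c).T; t=(z-c["position"][2])/d[:,2]
    return c["position"]+d*t[:,None]
def w2px(c,P):
    K,D=KD(c); Rm=rot(c).T; P=np.array(P,float).reshape(-1,3)
    return cv2.projectPoints(P,cv2.Rodrigues(Rm)[0],-Rm@c["position"],K,D)[0].reshape(-1,2)
def mk(t,n): return [(round(d["score"],2),[round(float(v),4) for v in d["at"]]) for d in models.mark_of(t,n)][:4]
E
python3 - <<'E'
from h import *
for a in (-np.pi/2+.11,):
    print(inverse_kinematics([0.49,0.2,0.30],qd(a)))
r.move_to([0.49,0.2,0.30],qd(-np.pi/2+.11))
c,im=shot("wrist","w1")
for t in("case","lid_rib","tall_cell","short_cell"): print(t,mk(t,"wrist"))
print(telemetry.current_t(),telemetry.current_joints(),c["position"])
E
```

```text
[ 2.56014809e-01  1.74373546e-01  1.47102018e+00 -4.44089210e-16
  1.49619892e+00  1.71681114e+00]
case [(0.97, [0.3372, 0.2434, -0.0032]), (0.97, [0.376, -0.1566, 0.0011]), (0.67, [0.5634, 0.218, -0.005])]
lid_rib [(0.83, [0.5641, 0.1897, 0.1051]), (0.59, [0.3344, 0.1934, 0.1])]
tall_cell []
short_cell [(0.31, [0.7581, -0.128, -0.0024])]
4.95 [ 2.55321250e-01  1.74473551e-01  1.47103592e+00 -6.90205024e-05
  1.49614821e+00  1.71679679e+00] [0.56641474 0.20708804 0.45398078]
```

View pics/w1.png

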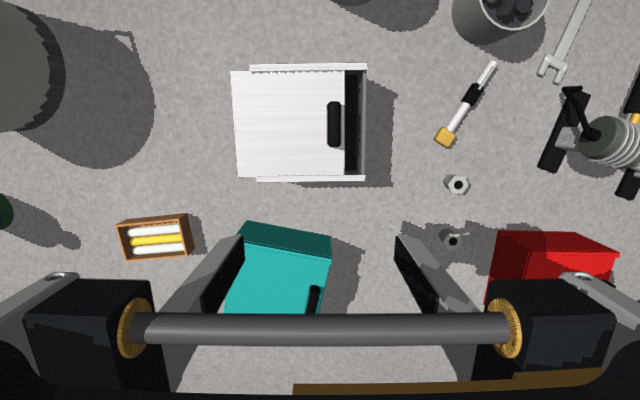

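```bash
python3 - <<'E'
from h import *
c=np.load("pics/w1.npy",allow_pickle=True).item()
im=cv2.imread("pics/w1.png")
P=px2w(c,[(366,64),(365,181),(249,66),(257,181)],.086); print(P.round(4))
print(px2w(c,[(231,71.5),(240,178),(345,70),(345,177)],.082).round(4))
print(px2w(c,[(334,102),(334,147)],.102).round(4))
cv2.imwrite("pics/w1z.png",cv2.resize(im[50:200,220:400],None,fx=4,fy=4,interpolation=cv2.INTER_CUBIC))
E
```

```text
[[0.6357 0.1615 0.086 ]
 [0.5047 0.1437 0.086 ]
 [0.6196 0.2907 0.086 ]
 [0.4906 0.2735 0.086 ]]
[[0.6123 0.3116 0.082 ]
 [0.4912 0.2952 0.082 ]
 [0.6274 0.1836 0.082 ]
 [0.5063 0.168  0.082 ]]
[[0.5902 0.1926 0.102 ]
 [0.542  0.1868 0.102 ]]
```

View pics/w1z.png

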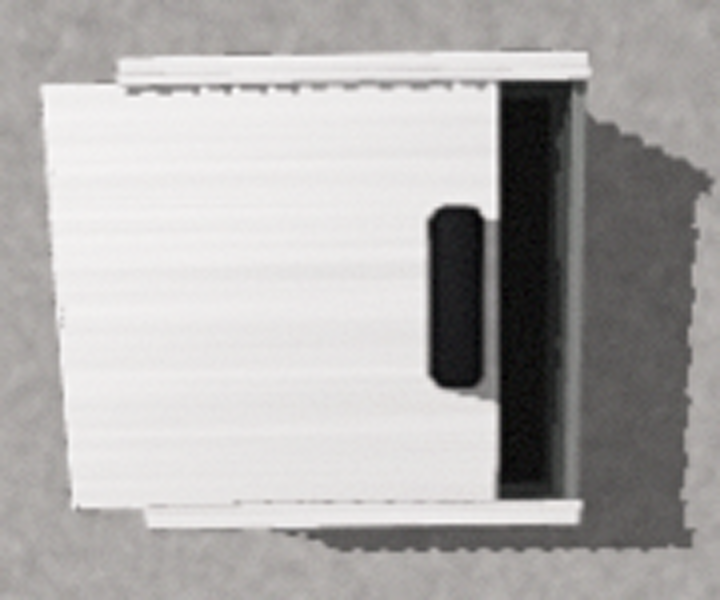

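```bash
python3 - <<'E'
from h import *
y=.127; q=qd(-np.pi/2+y); u=np.array([-np.sin(y),np.cos(y),0])
gripper_to(.06,f_grip=20)
p=np.array([.565,.190,.112])
r.move_to(p+[0,0,.05],q)
print(r.move_l(p,vel=.12,guard=8))
gripper_to(0,f_grip=20)
print(telemetry.current_opening(),telemetry.current_wrist_force())
t0=telemetry.current_ee_pos()
print(r.move_l(t0+u*.103,vel=.07,guard=10))
print((telemetry.current_ee_pos()-t0)@u,telemetry.current_wrist_force(),telemetry.current_t())
c,im=shot("wrist","w2")
shot("top","t2")
print(mk("lid_rib","top"))
E
```

```text
False
0.01366112645802739 [-0.11957688  0.27087061 -0.32980345]
True
0.09689925055008428 [ 0.31407171 -1.09532138  3.4830599 ] 8.9583
[(0.92, [0.3345, 0.1924, 0.1023]), (0.82, [0.378, -0.2111, 0.1022]), (0.71, [0.5867, 0.2213, 0.0418]), (0.6, [0.5544, 0.2866, 0.1011])]
```

View pics/w2.png

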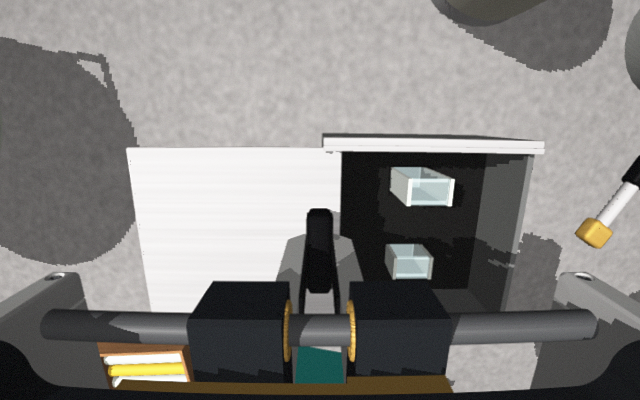

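```bash
python3 - <<'E'
from h import *
y=.127; q=qd(-np.pi/2+y)
gripper_to(.058,f_grip=20)
p=telemetry.current_ee_pos()
r.move_l(p+[0,0,.06],vel=.15)
r.move_l([.53,.215,.20],vel=.15)
c,im=shot("wrist","w3")
for t in("case","tall_cell","short_cell","window","lid_rib"): print(t,mk(t,"wrist"))
print(telemetry.current_t())
E
python3 - <<'E'
import cv2
im=cv2.imread("pics/w3.png");cv2.imwrite("pics/w3z.png",cv2.resize(im[80:280,180:440],None,fx=3,fy=3,interpolation=cv2.INTER_CUBIC))
E
```

```text
case [(0.67, [0.561, 0.2167, -0.0055])]
tall_cell [(0.61, [0.5904, 0.2197, 0.0055])]
short_cell [(0.8, [0.5315, 0.2119, 0.0062])]
window [(0.65, [0.5972, 0.2169, 0.0415])]
lid_rib [(0.94, [0.5514, 0.2849, 0.1067])]
11.475
```

View pics/w3.png

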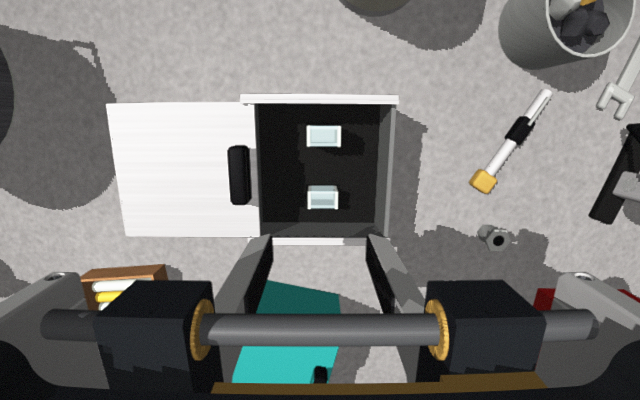

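View pics/w3z.png

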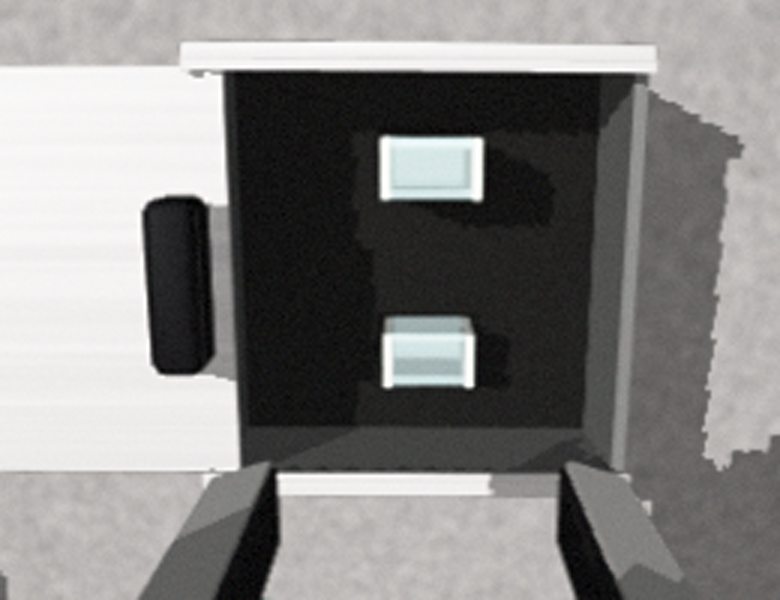

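```bash
python3 - <<'E'
from h import *
c=np.load("pics/w3.npy",allow_pickle=True).item()
f=lambda z:np.array(z)/3-.33+[180,80]
P=px2w(c,f([(379,136),(484,137),(484,202),(379,201)]),.072);print(P.round(4),P.mean(0))
e=P[0]-P[1];print(np.linalg.norm(e),np.degrees(np.arctan2(-e[0],e[1]))); e=P[3]-P[2];print(np.degrees(np.arctan2(-e[0],e[1])),np.linalg.norm(P[0]-P[3]))
print(px2w(c,f([(655,45),(181,44)]),.086),px2w(c,f([(205,490)]),.086))
E
```

```text
[[0.6029 0.2344 0.072 ]
 [0.6067 0.2035 0.072 ]
 [0.5878 0.2008 0.072 ]
 [0.5841 0.2321 0.072 ]] [0.59537583 0.21769234 0.072     ]
0.031035148038820463 6.8721366916637665
6.8336324292356645 0.019001564640515375
[[0.63748969 0.16127295 0.086     ]
 [0.6208812  0.29096026 0.086     ]] [[0.49071557 0.2748658  0.086     ]]
```

```bash
python3 - <<'E'
from h import *
y=.125; q=qd(-np.pi/2+y)
p=np.array([.5952,.2176,.062])
r.move_to(p+[0,0,.06],q)
print(r.move_l(p,vel=.1,guard=5))
print(telemetry.current_ee_pos(),telemetry.current_wrist_force())
gripper_to(0.02,f_grip=15)
print(telemetry.current_opening(),telemetry.current_wrist_force(),telemetry.current_t())
c,im=shot("wrist","w4")
E
```

```text
False
[0.59563657 0.21779626 0.06291412] [ 0.43400395  0.40514516 -0.02747938]
0.029941330181688087 [0.27831658 0.59700999 1.77409629] 13.2667
```

View pics/w4.png

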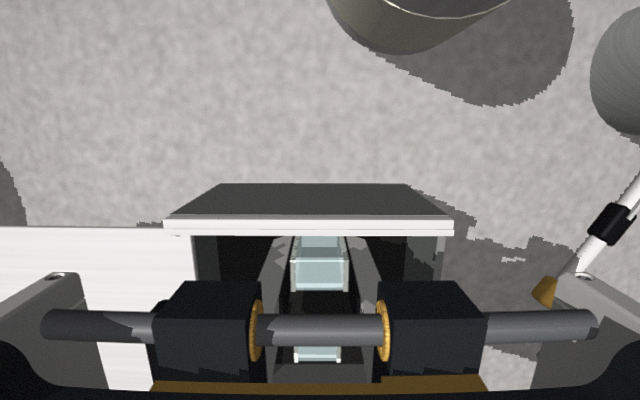

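```bash
python3 - <<'E'
from h import *
p=telemetry.current_ee_pos()
r.move_l(p+[0,0,.03],vel=.08)
r.move_l(p+[0,0,.19],vel=.15)
print(telemetry.current_opening(),telemetry.current_wrist_force())
r.hold(.2)
r.move_to([.574,-.30,.26],qd(-.19))
c,im=shot("wrist","w5")
for t in("meter","beam","tall_cell","window"): print(t,mk(t,"wrist"))
print(telemetry.current_opening(),telemetry.current_t())
shot("side","s5"); shot("top","t5")
E
```

```text
0.02963006671464036 [ 0.7021135  -0.15053217  0.0094099 ]
meter [(0.59, [0.5786, -0.2249, 0.0035])]
beam [(0.88, [0.5745, -0.2259, 0.096]), (0.61, [0.5756, -0.221, 0.0025])]
tall_cell [(0.63, [0.5728, -0.2992, 0.2026])]
window [(0.93, [0.5732, -0.3014, 0.2373])]
0.029781909843623125 17.3833
```

View pics/w5.png

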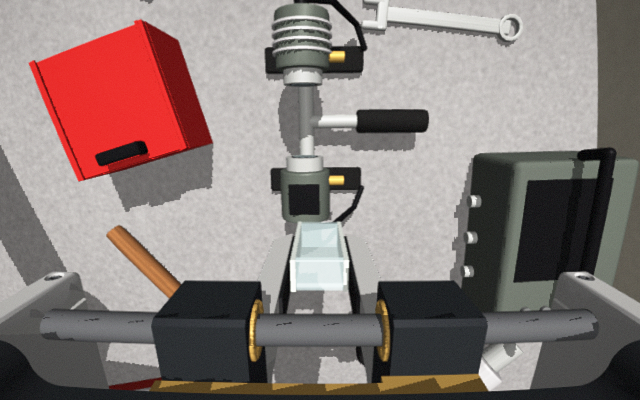

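View pics/s5.png

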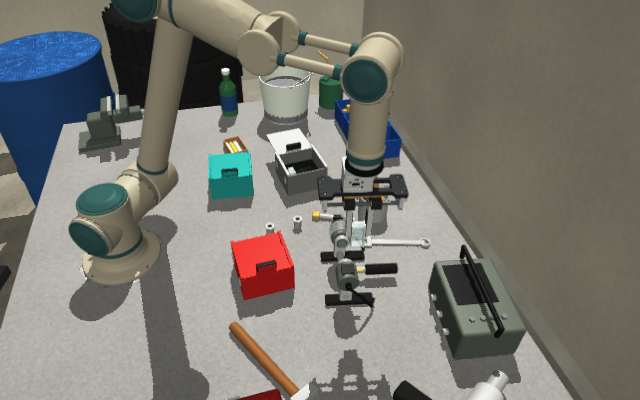

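```bash
python3 - <<'E'
import cv2
im=cv2.imread("pics/w5.png");cv2.imwrite("pics/w5z.png",cv2.resize(im[50:200,235:385],None,fx=4,fy=4,interpolation=cv2.INTER_CUBIC))
E
```

```text
(no output)
```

View pics/w5z.png

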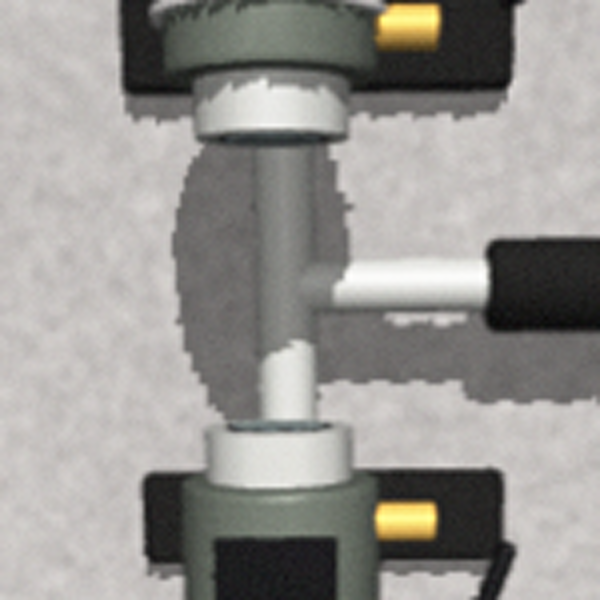

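```bash
python3 - <<'E'
from h import *
c=np.load("pics/w5.npy",allow_pickle=True).item()
f=lambda z:np.array(z)/4-.375+[235,50]
P=px2w(c,f([(195,134),(348,134),(207,430),(355,430)]),.097);print(P.round(4))
A=P[:2].mean(0);B=P[2:].mean(0);e=A-B;print(A,B,(A+B)/2,np.linalg.norm(e),np.arctan2(-e[0],e[1]))
# tube base line (z=.039 top)
T=px2w(c,f([(258,160),(314,160),(262,400),(314,400)]),.033);A=T[:2].mean(0);B=T[2:].mean(0);e=A-B;print(A,B,np.arctan2(-e[0],e[1]))
# top camera
c=vision.get_calibration("top")
E
python3 - <<'E'
import cv2
im=cv2.imread("pics/top0.png");cv2.imwrite("pics/t0z.png",cv2.resize(im[140:220,360:460],None,fx=7,fy=7,interpolation=cv2.INTER_CUBIC))
E
```

```text
[[ 0.5629 -0.1828  0.097 ]
 [ 0.5993 -0.1899  0.097 ]
 [ 0.5506 -0.2533  0.097 ]
 [ 0.5877 -0.2605  0.097 ]]
[ 0.58109874 -0.18633844  0.097     ] [ 0.56917003 -0.2568948   0.097     ] [ 0.57513438 -0.22161662  0.097     ] 0.07155762019680977 -0.16748262435458883
[ 0.58215286 -0.18634243  0.033     ] [ 0.56901053 -0.2547029   0.033     ] -0.18993305455066337
```

View pics/t0z.png

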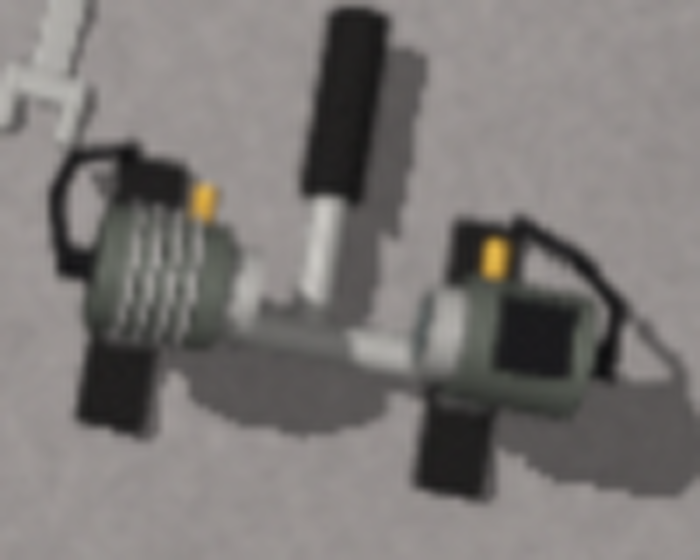

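```bash
python3 - <<'E'
from h import *
q=qd(-.18)
r.move_l([.5748,-.2212,.26],rot=q,vel=.1)
r.hold(.2)
print(telemetry.current_ee_pos())
shot("side","s6"); print(mk("window","side"),mk("beam","side"))
print(r.move_l([.5748,-.2212,.19],vel=.1,guard=4))
shot("wrist","w6"); shot("side","s7");print(mk("window","side"),mk("beam","side"))
print(telemetry.current_ee_pos(),telemetry.current_opening(),telemetry.current_t())
a=cv2.imread("pics/w6.png")[150:400,180:460]; b=cv2.imread("pics/s7.png")[150:320,260:450]
cv2.imwrite("pics/z6.png",np.hstack([cv2.resize(a,(400,357)),cv2.resize(b,(400,357),interpolation=cv2.INTER_CUBIC)]))
E
```

```text
[ 0.5747819  -0.2218813   0.25983748]
[(0.92, [0.5769, -0.2262, 0.2369])] [(0.82, [0.574, -0.22, 0.0969])]
False
[(0.8, [0.5778, -0.2234, 0.1704]), (0.41, [0.5354, 0.2134, 0.012])] [(0.82, [0.5727, -0.2183, 0.0961])]
[ 0.57522382 -0.22140204  0.19084458] 0.030170275800810428 19.825
```

View pics/z6.png

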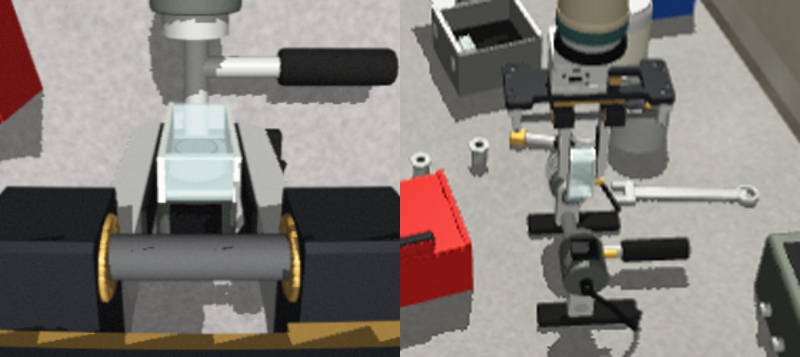

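```bash
python3 - <<'E'
from h import *
print(r.move_l([.5746,-.2210,.118],vel=.06,guard=4))
r.hold(.3)
shot("wrist","w8");print(mk("window","wrist"),mk("tall_cell","wrist")); shot("side","s8");print(mk("window","side"),mk("beam","side"),mk("tall_cell","side"))
shot("top","t8");print(mk("window","top"),mk("beam","top"))
print(telemetry.current_ee_pos(),telemetry.current_opening(),telemetry.current_wrist_force(),telemetry.current_t())
a=cv2.imread("pics/w8.png")[150:400,180:460]; b=cv2.imread("pics/s8.png")[200:310,290:410]
cv2.imwrite("pics/z8.png",np.hstack([cv2.resize(a,(400,357)),cv2.resize(b,(400,357),interpolation=cv2.INTER_CUBIC)]))
E
```

```text
False
[(0.63, [0.574, -0.2204, 0.0965]), (0.3, [0.57, -0.2198, 0.0606])] [(0.58, [0.5736, -0.217, 0.0627])]
[(0.65, [0.5797, -0.223, 0.0959])] [(0.61, [0.575, -0.2196, 0.0946])] [(0.73, [0.5768, -0.2184, 0.0654])]
[(0.71, [0.5521, 0.2858, 0.1026])] [(0.59, [0.5706, -0.2184, 0.0922]), (0.31, [0.5547, 0.286, 0.0976])]
[ 0.57459276 -0.22102926  0.11799147] 0.03006760769142263 [-0.38351027  0.0055309  -0.7201591 ] 21.975
```

View pics/z8.png

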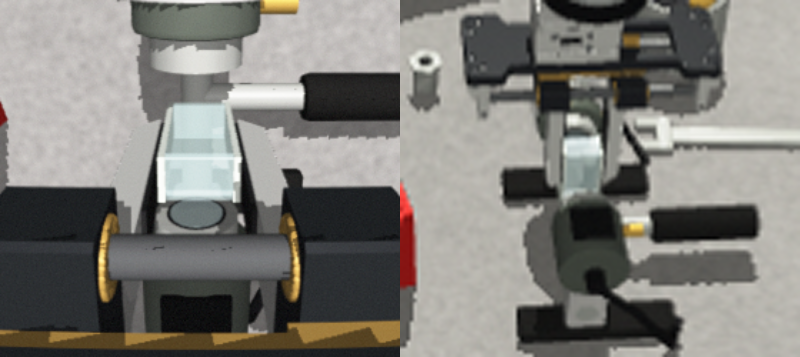

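View pics/t8.png

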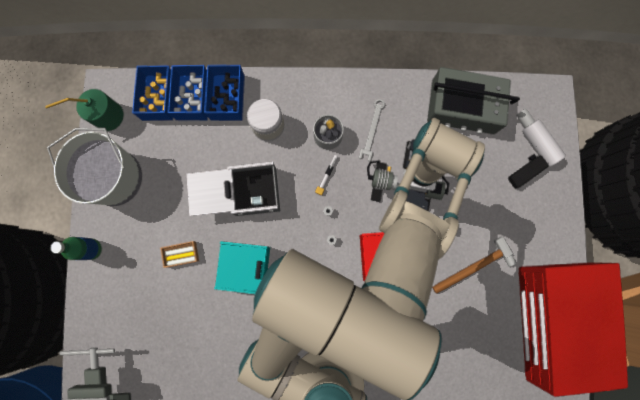

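```bash
python3 - <<'E'
from h import *
r.hold(.3);print(abs(telemetry.current_dq()).max(),telemetry.current_opening(),telemetry.current_t()); r.sign_off()
E
```

```text
0.0008314968077718056 0.03040776207501528 22.275
the job is handed in; nothing more can be done
```

I slid the lid to its stop and gripped the tall cell (in the +x well) by its frosted sides. I drew it out, lowered it into the meter gap and handed the job in at about 22.3 s, still holding it.

What the last checks showed:
- **Lid:** found already ajar by about 23 mm; the arm then travelled 97 mm until the force guard stopped it, so it is about 120 mm open. In the last top picture the lid was open, the short cell was still in its well, and the bystanders in view looked unmoved.
- **Grip:** the fingers read about 30 mm apart, and the arm was still. No unexpected forces showed on the way down into the gap.
- **Window position:**

| Source | x (m) | y (m) | z (m) |
|---|---|---|---|
| Window, wrist camera | 0.574 | -0.220 | 0.0965 |
| Window, side camera | 0.580 | -0.223 | 0.096 |
| Beam middle, my fit from the collars | 0.575 | -0.2216 | 0.095 (given) |

- **Squareness:** the wrist picture shows the cell about 1 mm off the collar axis and square to it. My two meter yaw readings differed slightly (-0.167 and -0.190 rad); I used -0.18.

Checks that disagreed:
- The side camera put the window about 5 mm further along x than the wrist camera did. I trusted the wrist camera and the arm's own position.
- The top camera could not see the window behind the arm; its only answer was a false hit at the lid rib. Its reading of the beam was 4 mm lower in x than mine.

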